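Open the ratchet mould clamp to its stop collar

ROBOT

A 6-joint arm with a two-finger parallel gripper is mounted at the origin on the work surface. World frame = base frame: x ahead of the robot, y to its left, z up, the work surface at z = 0. Lengths are in m, angles in rad, forces in N, time in s.
With the tool pointing down it reaches from about 0.35 to 0.975 m from the base axis. Payload 4.9 kg.
Tool frame: the origin (TCP) lies on the mounting face of the last link; the fingertips stand 173 mm ahead of it and the grasp point (between the pads) lies 155 mm ahead of it; z points along the fingers, y is the direction in which the jaws open and shut (so a half turn about z gives the same grasp; the last joint's range is limited). The gripper opens to 85 mm and grips with 20 to 120 N. Pads are 22 mm wide; open, the fingers measure 114 mm over their backs; the gripper's body (76 mm by 85 mm) begins 54 mm behind the grasp point. The pads swing forward as they close: fully open they stand 13 mm farther back than shut.
Start: joints at [-1.257, 0.053, 1.613, -0, 1.476, -0.119], TCP at [0.262, -0.567, 0.405] pointing down, gripper open.
Joint ranges: [-3.01, 3.01], [-1.01, 2.22], [0.06, 2.58], [-1.02, 4.17], [0.09, 2.62], [-3.14, 3.14]. Speed limits (rad/s): [2.57, 2.57, 3.14, 3.14, 3.14, 3.14].

INTERFACE

Orientations are given as a unit quaternion [w, x, y, z].
In Python, from plant import manip gives the robot as it stands.
- The arm moves only by the tool play_rows, never from a script. Its argument "increments" is a list of rows, each an object with "offset": the shift along the tool's x, y, z in mm, a list of three; "twist": the turn about the tool's z in rad; "grip": the opening, from 0 (shut) to 1 (fully open). In form: [{"offset": [dx, dy, dz], "twist": twist, "grip": grip}, ...]. A call has 1 to 5 rows; each row is the pose to reach, as a shift and turn from the pose commanded when the call began, along the tool's axes at that moment; what a row does not reach only later rows make up. A row lasts 1/12 s, in which the tool goes at most 41.7 mm and 7.16 degrees, less where a joint would pass 70% of its speed; a pose out of reach is approached as far as the arm can. A call with a gripper value outside its range is refused whole. The fingers move at their own pace and stop on an object; the grip force is fixed at half the most. Time passes only in rows, so rows that repeat a pose let the fingers close. It gives the time, the measured TCP pose, the force and the opening at its end, in the units of the state.
- manip.state(): the state, without advancing time (a new reading comes with each control period).
- manip.grab_frame(name): name is "scene" or "top" or "wrist"; returns the picture (420x560x3 uint8, blue, green, red); there is no depth.
- manip.get_calibration(name): a dict with "fx", "fy", "cx", "cy" (pixels), "T" (4x4, takes a point from camera to world coordinates). Camera axes: x right, y down, z forward; pixel columns grow to the right and rows downward; lengths in m; the calibration is good to about 2 mm. A picture is of the moment at which its call begins: read the wrist's pose just before it. get_calibration takes no time and is no camera call; for the wrist camera it gives the pose at the moment of the call.
- manip.job_done(): hands the job in, once; it reports no verdict.
Trained networks look in the newest picture that a camera, given by its name, has taken for a name from the list of things; names that differ only in an ending like _2 or _b are one class to them, and where a whole thing is asked for, a point or a joint stands for the part that bears it (a point fixed in the world has none). Each returns a list of dicts, best first, with "p" (0 to 1); they miss things now and then, are a little off and sometimes report something else, mostly with a low value. They report only what shows in the picture. A call takes as long as a camera call.
- manip.boxes_of(query, camera): "xyz" ([x, y, z] in m, in the coordinates of the camera as it stood for that picture, good to about 4 mm: the middle of the surface that is visible of it).
- manip.tip_of(query, camera): "xyz" ([x, y, z] in m, in the coordinates of the camera as it stood for that picture, good to about 4 mm: a listed point, or the origin of a listed thing).
The state is a dict: "time": time; "joint_pos": joint angles; "joint_vel": joint speeds; "joint_efforts": joint torques, N m; "tool_pos": TCP position; "tool_rot": TCP orientation; "contact_force": force on the tool from outside, world axes, zero at the start; "ft_torque": the same for the moment, N m; "gripper_width": opening from 0.0 (shut) to 1.0 (fully open).
Only numpy, scipy, OpenCV 4.12 (cv2) and the standard library are available. Lean on these libraries where they do the work, as an engineer would, in place of code of your own. Each camera call takes 0.05 s, during which the arm holds its last target. There are 200 camera calls.

TASK

Open the mould clamp on the steel table for a bigger mould: press the thumb pad on top of the sliding jaw fully down to free its ratchet and, keeping it pressed, push the jaw back along the bar away from the mould until it rests against the stop collar, then let go and move clear. Use the fingertips only: grasp and lift nothing, do not force the jaw, and leave the filled mould, bottle, tub and scraper where they are.

Things in the scene. Friction and masses are not known exactly. Their poses are not given: they have to be found in the camera images.
- clamp: The clamp, fixed to the table, z up: base plate 150 mm (x) by 420 mm (y) by 8 mm, origin at the centre of its underside, on the table. y runs along the bar, from the fixed jaw (y = -193 mm) past mould and sliding jaw to the end block (y = +197 mm); +y is the opening direction. The bar is 24 mm wide, its top 34 mm above the table, with dark rack ribs every 14 mm on its -x side.
- jaw (a joint): Position of the sliding jaw along the bar, m: 0 to 0.003 at the start (4 to 8 mm clear of the mould), growing as it opens towards +y of the clamp. It slides with about 3 N friction and weighs about 0.6 kg. While the release is up the ratchet stops it within 4 mm in +y, and at a further rib every 14 mm if the release is let up on the way.
- release_pad (a point): Centre of the top of the grey ribbed thumb pad on the black sliding jaw: 42 mm (clamp x) by 34 mm (clamp y), level, 64 mm above the table when up. 19 mm beyond this point in +y is the surface of a fence on the jaw, 48 mm wide, up to 82 mm above the table: a fingertip holding the pad down pushes the jaw by it. The other sides are open; the jaw's aluminium face (-y side) is 50 mm high.
- release (a joint): Travel of the thumb pad, m: 0 up (locked), 0.009 fully down. It moves straight down against a spring, about 2 N at first and 5 N fully down; the ratchet is free beyond 0.005. It springs up when let go (it may stay 0.0045 down where a rib happens to be above its catch).
- jaw_rear (a point): Point on the rear (+y) face of the sliding jaw's carriage, above the bar's centre line, 30 mm above the table; moves with the jaw. The release pad's centre lies 29 mm from it in -y.
- collar_face (a point): Point on the stop collar's face towards the sliding jaw, 30 mm above the table. The collar is a steel block 50 mm (x) by 20 mm (y), top 50 mm above the table, with a small black screw knob to 66 mm, rigid on the bar, 79 to 140 mm from where the jaw's rear face starts. The jaw is fully back when jaw_rear meets this point.
- mould: Clear plastic mould filled with brown chocolates, 136 by 88 by 20 mm, 0.25 kg, loose on the clamp's white bed between the jaws, origin at the centre of its underside (34 mm above the table). To be left alone.
- flavour: Small amber bottle, 34 mm across and 75 mm tall, standing loose beside the clamp; origin at the centre of its underside. To be left alone.
- tub: White tub with a blue lid, 82 mm across and 58 mm tall, standing loose beside the clamp; origin at the centre of its underside. To be left alone.
- scraper: Scraper with a black handle and a steel blade, about 175 mm long, 55 mm wide and 16 mm tall, lying loose beside the clamp; origin on its underside, within the handle. To be left alone.

How it is judged:
By the outcome, as a careful person would: the job done as asked, in the order asked, and still so for the second after the job is handed in, with the robot touching nothing.
It also fails if it takes over 38 s, if anything falls off the work surface, if the arm or the gripper's body presses on something with over 40 N, if the wrist force passes 120 N, or if a joint passes its speed limit or range.

## Working session

There is one attempt and no reset: what is moved stays moved. The work goes in short steps, Python scripts to look and compute and a tool call to move; the robot and the scene stay as the last step left them, time stands still between calls to the robot, and variables do not carry over. Pictures are saved under pics/ and viewed, about 8 in all and at most 12, crops included, and the job is handed in when it is done.

Besides the shell and the picture viewer there is one more tool, called after ">>>" as name([rows], argument=value, ...), one row to a line, values as JSON. play_rows: Moves the arm, as the interface text tells. Its arguments: {"type":"object","properties":{"increments":{"type":"array"}},"required":["increments"]}

```bash
mkdir -p pics
cat > h.py <<'E'
import numpy as np, cv2
from plant import manip
from scipy.spatial.transform import Rotation as R
np.set_printoptions(precision=4,suppress=True)
def w(cam,p): 
    T=np.array(manip.get_calibration(cam)["T"]); return T[:3,:3]@np.array(p)+T[:3,3]
def look(cam,names):
    im=manip.grab_frame(cam)
    for n in names:
        for d in manip.tip_of(n,cam)[:2]: print(cam,n,round(d["p"],2),w(cam,d["xyz"]))
    return im
def st():
    s=manip.state(); print(s["time"],np.array(s["tool_pos"]),np.array(s["tool_rot"]),"F",np.array(s["contact_force"]),s["gripper_width"])
    q=s["tool_rot"]; return np.array(s["tool_pos"]),R.from_quat([q[1],q[2],q[3],q[0]]).as_matrix()
E
python3 - <<'E'
from h import *
p,r=st();print(r)
a=look("scene",["clamp","release_pad","jaw_rear","collar_face"])
b=look("top",["clamp","release_pad","jaw_rear","collar_face","mould","flavour","tub","scraper"])
cv2.imwrite("pics/a.png",a);cv2.imwrite("pics/b.png",b)
st()
E
```

```text
0.0 [ 0.262  -0.5671  0.4035] [-0.001   0.9767  0.2147 -0.0001] F [-0.0198  0.2345 -0.3303] 0.9980960029114913
[[ 0.9078  0.4194 -0.0006]
 [ 0.4194 -0.9078  0.0019]
 [ 0.0002 -0.002  -1.    ]]
scene clamp 0.86 [ 0.5923  0.1002 -0.0029]
scene release_pad 0.8 [0.6046 0.0418 0.0654]
scene jaw_rear 0.72 [0.5959 0.0679 0.0285]
scene collar_face 0.66 [0.5624 0.197  0.0305]
top clamp 0.57 [ 0.5899  0.0966 -0.0007]
top release_pad 0.96 [0.6007 0.038  0.0618]
top collar_face 0.86 [0.5643 0.1973 0.026 ]
top collar_face 0.38 [0.5888 0.095  0.0024]
top mould 0.68 [ 0.622  -0.0384  0.0361]
top mould 0.59 [0.6025 0.0412 0.0633]
top flavour 0.78 [ 0.4636  0.1042 -0.0016]
top tub 0.79 [0.6894 0.2326 0.001 ]
top scraper 0.6 [ 0.7589  0.0238 -0.0018]
0.7 [ 0.2621 -0.5674  0.4047] [ 0.      0.9767  0.2147 -0.    ] F [-0.3868 -0.6178  0.3308] 1.0038571261525888
```

View pics/a.png

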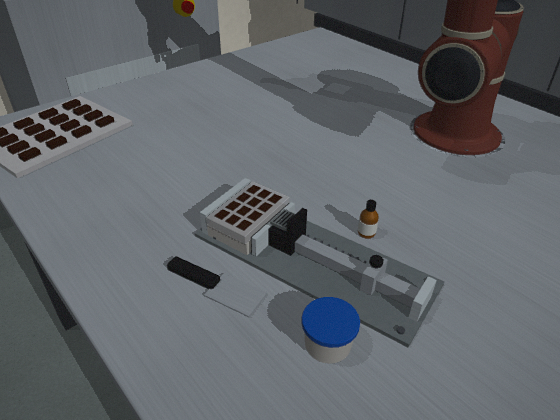

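View pics/b.png

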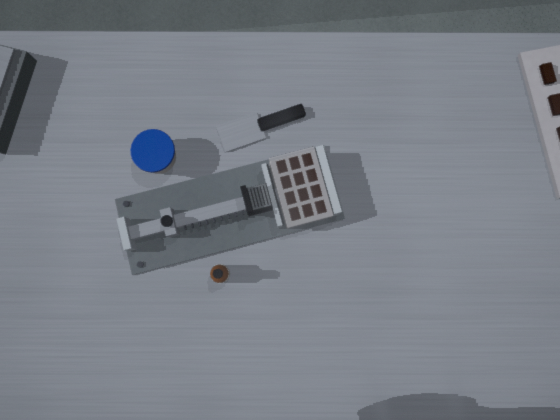

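The scene view shows the clamp with the black jaw and fence at about (288,232) and the collar with its knob at (374,270). In the top view the pad is at (259,197), the collar at (167,221), the bottle at (219,273) and the tub at (153,150). The two views agree: opening direction ≈ (-0.243, 0.970), travel ≈ 133 mm. I'll go above the pad with the gripper shut and tool x along the bar.

>>> play_rows([
  {"offset": [563, -408, 100], "twist": -1.384, "grip": 0},
  {"offset": [563, -408, 100], "twist": -1.384, "grip": 0},
  {"offset": [563, -408, 100], "twist": -1.384, "grip": 0},
  {"offset": [563, -408, 100], "twist": -1.384, "grip": 0},
  {"offset": [563, -408, 100], "twist": -1.384, "grip": 0},
])

```text
time: 1.12
tool_pos: [0.3634, -0.3858, 0.3749]
tool_rot: [0.0, 0.862, 0.507, 0.0]
contact_force: [1.0, 0.4, -0.1]
gripper_width: 0.297
```

```bash
cat >> h.py <<'E'
def to(t,yaw=1.817):
    p,r=st(); d=r.T@(np.array(t)-p)*1000; a=np.arctan2(r[1,0],r[0,0]); print("off",d,"twist",a-yaw)
E
python3 -c "
from h import *
to([.602,.040,.305])"
```

```text
1.1167 [ 0.3634 -0.3858  0.3749] [0.0002 0.862  0.5069 0.0001] F [ 1.0254  0.4108 -0.072 ] 0.2971715020001
off [488.1009   1.4912  69.8843] twist -0.7537980967268938
```

>>> play_rows([
  {"offset": [488, 1, 70], "twist": -0.754, "grip": 0},
  {"offset": [488, 1, 70], "twist": -0.754, "grip": 0},
  {"offset": [488, 1, 70], "twist": -0.754, "grip": 0},
  {"offset": [488, 1, 70], "twist": -0.754, "grip": 0},
  {"offset": [488, 1, 70], "twist": -0.754, "grip": 0},
])

```text
time: 1.53
tool_pos: [0.4651, -0.2061, 0.3456]
tool_rot: [0.001, 0.664, 0.748, 0.0]
contact_force: [0.5, 0.4, 0.2]
gripper_width: -0.0
```

```bash
python3 -c "
from h import *
to([.602,.040,.305])"
```

```text
1.5333 [ 0.4651 -0.2061  0.3456] [0.0006 0.6642 0.7476 0.0001] F [0.4537 0.4006 0.1641] -0.0004587995631528449
off [228.2733 164.9085  40.6015] twist -0.12820823236692003
```

>>> play_rows([
  {"offset": [228, 165, 40], "twist": -0.128, "grip": 0},
  {"offset": [228, 165, 40], "twist": -0.128, "grip": 0},
  {"offset": [228, 165, 40], "twist": -0.128, "grip": 0},
  {"offset": [228, 165, 40], "twist": -0.128, "grip": 0},
  {"offset": [228, 165, 40], "twist": -0.128, "grip": 0},
])

```text
time: 1.95
tool_pos: [0.5667, -0.0263, 0.3162]
tool_rot: [0.0, 0.617, 0.787, 0.0]
contact_force: [1.6, -0.1, 0.4]
gripper_width: -0.003
```

```bash
python3 -c "
from h import *
im=look('wrist',['release_pad','jaw_rear','collar_face','clamp','mould','flavour','tub'])
cv2.imwrite('pics/c.png',im)
print(np.array(manip.get_calibration('wrist')['T']))
to([.602,.040,.305])"
```

```text
wrist jaw_rear 0.74 [0.5991 0.0663 0.0322]
wrist clamp 0.75 [ 0.5864  0.0946 -0.0018]
wrist clamp 0.41 [ 0.4666  0.1055 -0.0034]
wrist flavour 0.83 [0.4626 0.1043 0.0006]
[[ 0.9715  0.2275  0.0666  0.5481]
 [ 0.2371 -0.9318 -0.2749  0.0388]
 [-0.0005  0.2829 -0.9592  0.2844]
 [ 0.      0.      0.      1.    ]]
2.35 [ 0.5657 -0.0296  0.3165] [0.0003 0.6181 0.7861 0.0001] F [ 0.1995  0.0076 -0.2128] 0.002887320590533863
off [59.1118 51.6574 11.5441] twist -0.00809789552400586
```

View pics/c.png

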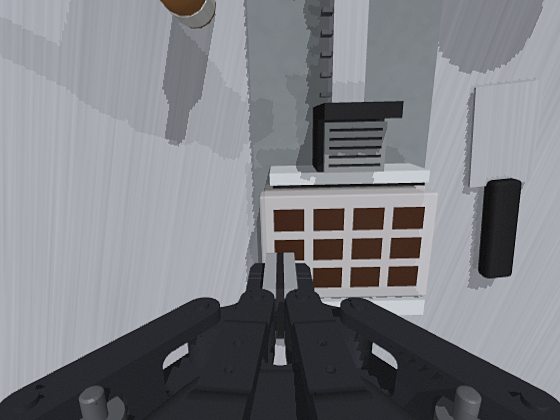

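The wrist view shows the shut fingertips at (280,258), the ribbed pad at about (355,146) and the fence's top edge at rows 100–118; the way is clear. The arm was still settling, so I'll take a settled picture for exact geometry.

```bash
python3 -c "
from h import *
st()
im=look('wrist',['release_pad','jaw_rear'])
cv2.imwrite('pics/d0.png',im)
cv2.imwrite('pics/d.png',cv2.resize(im[0:200,250:450],None,fx=3,fy=3,interpolation=cv2.INTER_CUBIC))
st();im=look('top',['release_pad']);look('scene',['release_pad'])
"
```

```text
2.35 [ 0.5657 -0.0296  0.3165] [0.0003 0.6181 0.7861 0.0001] F [ 0.1995  0.0076 -0.2128] 0.002887320590533863
wrist release_pad 0.82 [0.6024 0.0314 0.0634]
wrist jaw_rear 0.71 [0.5988 0.0678 0.0299]
2.5 [ 0.5658 -0.0295  0.3165] [0.0003 0.6181 0.7861 0.0001] F [ 0.4347 -1.2062  0.5582] 0.0002612955164219987
scene release_pad 0.57 [0.6088 0.0414 0.0648]
```

View pics/d.png

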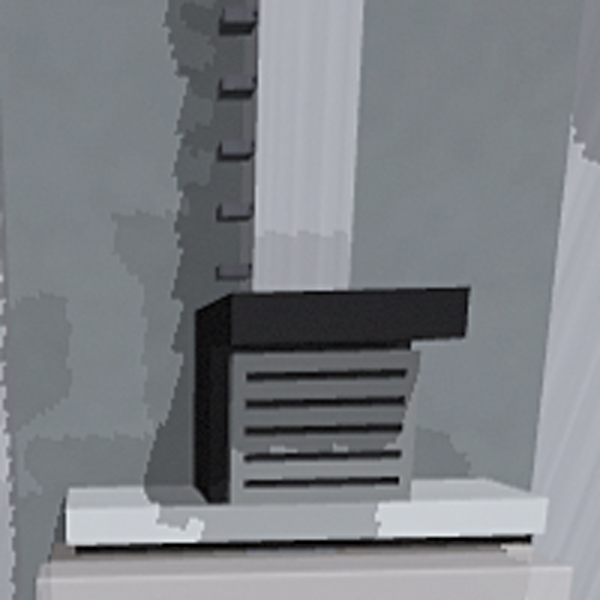

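```bash
python3 -c "
from h import *
c=manip.get_calibration('wrist');T=np.array(c['T'])
def pl(u,v,z):
    u=250+u/3;v=v/3
    d=T[:3,:3]@np.array([(u-c['cx'])/c['fx'],(v-c['cy'])/c['fy'],1]);return (T[:3,3]+d*(z-T[2,3])/d[2])[:2]
def seg(n,a,b,z):
    A,B=pl(*a,z),pl(*b,z);d=B-A;print(n,A,B,'len',np.hypot(*d),'ang',np.arctan2(d[1],d[0]))
seg('padfront',(230,503),(408,500),.064);seg('padback',(230,352),(420,350),.064)
seg('padL',(230,503),(230,352),.064);seg('fenceF',(232,347),(468,338),.082);seg('fenceB',(232,294),(468,288),.082)
seg('barL',(252,290),(258,0),.034);seg('barR',(350,285),(362,0),.034)
seg('jawface',(66,540),(546,528),.05)
to([.602,.040,.305])
"
```

```text
padfront [0.5876 0.0158] [0.6276 0.0263] len 0.041315061590105034 ang 0.2574931629456081
padback [0.5782 0.0481] [0.6191 0.0586] len 0.04222058106777804 ang 0.2505879513410556
padL [0.5876 0.0158] [0.5782 0.0481] len 0.033654258655784496 ang 1.8533504860646068
fenceF [0.5759 0.0484] [0.622  0.0616] len 0.04796351310673422 ang 0.2770145279281745
fenceB [0.5731 0.0582] [0.6187 0.0706] len 0.04729847290031535 ang 0.2644366845486322
barL [0.5835 0.0648] [0.567  0.1252] len 0.0627110987032115 ang 1.8379455167342993
barR [0.6068 0.0717] [0.5902 0.1309] len 0.06155105029817897 ang 1.8443407159497767
jawface [ 0.5529 -0.0044] [0.6683 0.027 ] len 0.11962340318481345 ang 0.2659321620508398
2.7 [ 0.5659 -0.0289  0.3163] [0.0001 0.6177 0.7864 0.    ] F [-0.5799 -0.76   -0.5304] 0.0023208151614188956
off [58.3651 51.3752 11.2739] twist -0.00694880307909207
```

Measured sizes match the text: pad 41×34 mm, fence 48 mm, jaw face 120 mm. The pad centre is (0.603, 0.037) and the clamp's y direction is 1.836 rad. I'll go to 15 mm above it.

>>> play_rows([
  {"offset": [57.4, 51.8, 10], "twist": -0.025, "grip": 0},
  {"offset": [57.4, 51.8, 10], "twist": -0.025, "grip": 0},
  {"offset": [57.4, 51.8, 56], "twist": -0.025, "grip": 0},
  {"offset": [57.4, 51.8, 56], "twist": -0.025, "grip": 0},
  {"offset": [57.4, 51.8, 56], "twist": -0.025, "grip": 0},
])

```text
time: 3.12
tool_pos: [0.6013, 0.04, 0.2567]
tool_rot: [-0.003, 0.607, 0.795, -0.002]
contact_force: [-0.9, -0.5, -0.0]
gripper_width: -0.001
```

```bash
python3 -c "
from h import *
im=manip.grab_frame('wrist')
cv2.imwrite('pics/e.png',im)
to([.6026,.0391,.2370],1.835)"
```

```text
3.1667 [0.6022 0.0395 0.2591] [-0.0012  0.6075  0.7943 -0.0009] F [ 0.4075 -0.0665  0.6547] -0.0036232013404888805
off [-0.5653  0.3789 22.0914] twist 0.0007730788264663779
```

View pics/e.png

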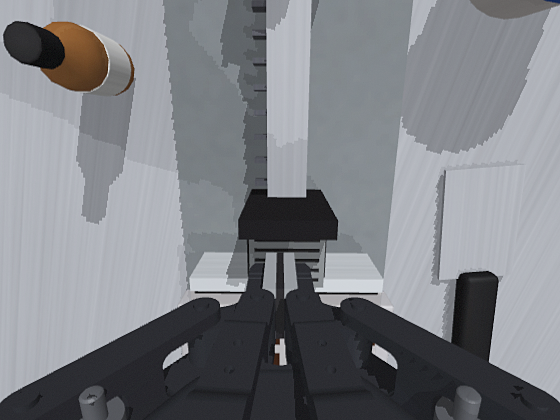

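The fingertips are centred over the pad at (285,258), just in front of the fence, with its lower edge at row 240. I'll press down slowly now.

>>> play_rows([
  {"offset": [-0.6, 0.4, 16], "twist": 0, "grip": 0},
  {"offset": [-0.6, 0.4, 22], "twist": 0, "grip": 0},
  {"offset": [-0.6, 0.4, 25], "twist": 0, "grip": 0},
  {"offset": [-0.6, 0.4, 28], "twist": 0, "grip": 0},
  {"offset": [-0.6, 0.4, 28], "twist": 0, "grip": 0},
])

```text
time: 3.58
tool_pos: [0.6035, 0.0386, 0.2332]
tool_rot: [0.001, 0.608, 0.794, 0.0]
contact_force: [-1.5, -1.9, 2.7]
gripper_width: -0.004
```

>>> play_rows([
  {"offset": [0, 0, 2], "twist": 0, "grip": 0},
  {"offset": [0, 0, 4], "twist": 0, "grip": 0},
  {"offset": [0, 0, 4], "twist": 0, "grip": 0},
])

```text
time: 3.83
tool_pos: [0.6036, 0.0389, 0.2289]
tool_rot: [0.001, 0.607, 0.794, 0.0]
contact_force: [-1.4, -1.5, 5.0]
gripper_width: 0.004
```

>>> play_rows([
  {"offset": [0, 0, 1], "twist": 0, "grip": 0},
  {"offset": [0, 0, 2], "twist": 0, "grip": 0},
  {"offset": [0, 0, 2], "twist": 0, "grip": 0},
])

```text
time: 4.08
tool_pos: [0.6039, 0.0389, 0.2283]
tool_rot: [0.001, 0.607, 0.794, -0.0]
contact_force: [-4.8, -2.5, 11.7]
gripper_width: 0.001
```

The pad has bottomed: the tip is at z≈0.055 and the force stepped from 5 to about 12 N. I'll push along the bar (tool +x) while holding it down.

>>> play_rows([
  {"offset": [3, 0, 0], "twist": 0, "grip": 0},
  {"offset": [6, 0, 0], "twist": 0, "grip": 0},
  {"offset": [9, 0, 0], "twist": 0, "grip": 0},
  {"offset": [12, 0, 0], "twist": 0, "grip": 0},
  {"offset": [15, 0, 0], "twist": 0, "grip": 0},
])

```text
time: 4.5
tool_pos: [0.6, 0.0531, 0.2284]
tool_rot: [0.001, 0.607, 0.794, -0.0]
contact_force: [-4.3, -4.0, 10.8]
gripper_width: 0.0
```

>>> play_rows([
  {"offset": [4, 0, 0], "twist": 0, "grip": 0},
  {"offset": [9, 0, 0], "twist": 0, "grip": 0},
  {"offset": [14, 0, 0], "twist": 0, "grip": 0},
  {"offset": [19, 0, 0], "twist": 0, "grip": 0},
  {"offset": [24, 0, 0], "twist": 0, "grip": 0},
])

```text
time: 4.92
tool_pos: [0.5938, 0.0764, 0.2283]
tool_rot: [0.001, 0.607, 0.794, -0.0]
contact_force: [-3.7, -4.6, 11.3]
gripper_width: 0.0
```

```bash
python3 -c "
from h import *
st()
im=look('wrist',['jaw_rear','collar_face']);cv2.imwrite('pics/f.png',im);st()
look('top',['jaw_rear','collar_face'])"
```

```text
4.9167 [0.5938 0.0764 0.2283] [ 0.0014  0.6074  0.7944 -0.0002] F [-3.6516 -4.5576 11.2848] 0.0001404372570728789
wrist jaw_rear 0.84 [0.5897 0.1042 0.0316]
5.0667 [0.5936 0.077  0.2283] [0.0006 0.6073 0.7945 0.0004] F [-4.7616 -2.3011 11.3913] -0.0026238957669377835
top jaw_rear 0.61 [0.5874 0.1023 0.0301]
top jaw_rear 0.54 [ 0.7585  0.0242 -0.0023]
top collar_face 0.65 [0.5618 0.196  0.0256]
```

View pics/f.png

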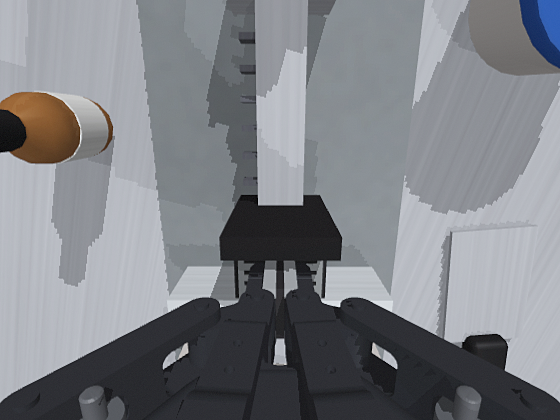

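The jaw came along (about 37 mm so far) with the pad still held down. It remains clear of the bottle and tub, with roughly 97 mm left.

>>> play_rows([
  {"offset": [4, 0, 0], "twist": 0, "grip": 0},
  {"offset": [10, 0, 0], "twist": 0, "grip": 0},
  {"offset": [16, 0, 0], "twist": 0, "grip": 0},
  {"offset": [22, 0, 0], "twist": 0, "grip": 0},
  {"offset": [28, 0, 0], "twist": 0, "grip": 0},
])

```text
time: 5.63
tool_pos: [0.5865, 0.1035, 0.2283]
tool_rot: [0.001, 0.607, 0.794, -0.0]
contact_force: [-3.0, -5.3, 10.7]
gripper_width: -0.001
```

>>> play_rows([
  {"offset": [6, 0, 0], "twist": 0, "grip": 0},
  {"offset": [12, 0, 0], "twist": 0, "grip": 0},
  {"offset": [18, 0, 0], "twist": 0, "grip": 0},
  {"offset": [24, 0, 0], "twist": 0, "grip": 0},
  {"offset": [30, 0, 0], "twist": 0, "grip": 0},
])

```text
time: 6.05
tool_pos: [0.5786, 0.1326, 0.2284]
tool_rot: [0.001, 0.607, 0.794, 0.0]
contact_force: [-3.5, -5.3, 10.8]
gripper_width: 0.001
```

>>> play_rows([
  {"offset": [5, 0, 0], "twist": 0, "grip": 0},
  {"offset": [10, 0, 0], "twist": 0, "grip": 0},
  {"offset": [14, 0, 0], "twist": 0, "grip": 0},
  {"offset": [18, 0, 0], "twist": 0, "grip": 0},
  {"offset": [20, 0, 0], "twist": 0, "grip": 0},
])

```text
time: 6.47
tool_pos: [0.5734, 0.1522, 0.2283]
tool_rot: [0.001, 0.607, 0.794, 0.0]
contact_force: [-2.5, -4.6, 10.6]
gripper_width: -0.002
```

```bash
python3 -c "
from h import *
st()
im=look('wrist',['jaw_rear','collar_face']);cv2.imwrite('pics/g.png',im);st()
look('top',['jaw_rear','collar_face'])"
```

```text
6.4667 [0.5734 0.1522 0.2283] [0.0012 0.6073 0.7945 0.0004] F [-2.4542 -4.647  10.5683] -0.001787324359910668
wrist jaw_rear 0.63 [0.5688 0.1813 0.0279]
6.6167 [0.5733 0.1523 0.2284] [0.0008 0.6074 0.7944 0.0007] F [-2.9991 -2.3648 10.7833] -0.003874204344606411
top collar_face 0.69 [0.5642 0.1975 0.0243]
```

View pics/g.png

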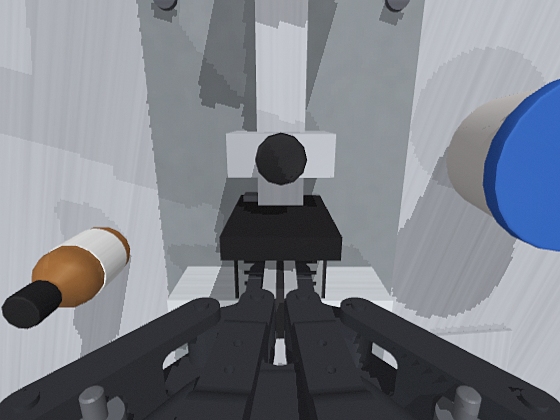

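The jaw's rear is at row 205 and the collar face at row 178, about 17 mm apart with only bare bar between. I'll approach slowly.

>>> play_rows([
  {"offset": [3, 0, 0], "twist": 0, "grip": 0},
  {"offset": [6, 0, 0], "twist": 0, "grip": 0},
  {"offset": [8, 0, 0], "twist": 0, "grip": 0},
  {"offset": [10, 0, 0], "twist": 0, "grip": 0},
  {"offset": [12, 0, 0], "twist": 0, "grip": 0},
])

```text
time: 7.18
tool_pos: [0.5703, 0.1635, 0.2283]
tool_rot: [0.001, 0.607, 0.794, 0.0]
contact_force: [-4.1, -3.0, 9.8]
gripper_width: -0.001
```

>>> play_rows([
  {"offset": [1, 0, 0], "twist": 0, "grip": 0},
  {"offset": [2, 0, 0], "twist": 0, "grip": 0},
  {"offset": [3, 0, 0], "twist": 0, "grip": 0},
])

```text
time: 7.43
tool_pos: [0.5695, 0.1665, 0.2284]
tool_rot: [0.001, 0.607, 0.794, 0.0]
contact_force: [-2.9, -3.9, 10.2]
gripper_width: 0.002
```

>>> play_rows([
  {"offset": [1, 0, 0], "twist": 0, "grip": 0},
  {"offset": [2, 0, 0], "twist": 0, "grip": 0},
  {"offset": [2, 0, 0], "twist": 0, "grip": 0},
])

```text
time: 7.68
tool_pos: [0.569, 0.1685, 0.2284]
tool_rot: [0.001, 0.607, 0.794, 0.001]
contact_force: [-2.7, -3.2, 10.1]
gripper_width: -0.003
```

>>> play_rows([
  {"offset": [1, 0, 0], "twist": 0, "grip": 0},
  {"offset": [1, 0, 0], "twist": 0, "grip": 0},
  {"offset": [1, 0, 0], "twist": 0, "grip": 0},
])

```text
time: 7.93
tool_pos: [0.5688, 0.1693, 0.2283]
tool_rot: [0.001, 0.607, 0.794, 0.0]
contact_force: [-3.2, -3.9, 11.1]
gripper_width: -0.002
```

>>> play_rows([
  {"offset": [1, 0, 0], "twist": 0, "grip": 0},
  {"offset": [2, 0, 0], "twist": 0, "grip": 0},
  {"offset": [2, 0, 0], "twist": 0, "grip": 0},
])

```text
time: 8.18
tool_pos: [0.5685, 0.1707, 0.2283]
tool_rot: [0.002, 0.607, 0.794, 0.0]
contact_force: [-0.7, -6.3, 9.0]
gripper_width: 0.0
```

```bash
python3 -c "
from h import *
im=manip.grab_frame('wrist');cv2.imwrite('pics/i.png',cv2.resize(im[100:280,190:370],None,fx=3,fy=3,interpolation=cv2.INTER_CUBIC));st()"
```

```text
8.2333 [0.5685 0.1707 0.2284] [0.0022 0.6073 0.7944 0.0001] F [-1.6214 -6.3353 10.0971] 0.003030735647773948
```

View pics/i.png

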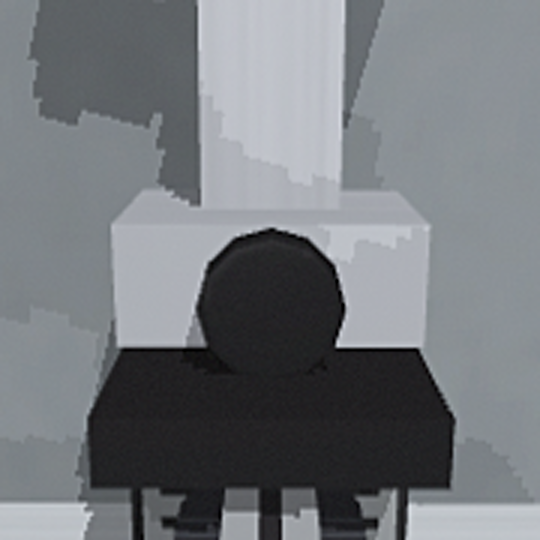

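No gap is visible between jaw and collar face, and the push force is starting to rise. I'll confirm with a small further push.

>>> play_rows([
  {"offset": [1, 0, 0], "twist": 0, "grip": 0},
  {"offset": [1, 0, 0], "twist": 0, "grip": 0},
  {"offset": [1, 0, 0], "twist": 0, "grip": 0},
])

```text
time: 8.48
tool_pos: [0.5684, 0.1716, 0.2284]
tool_rot: [0.002, 0.607, 0.794, 0.0]
contact_force: [-1.0, -6.1, 9.8]
gripper_width: -0.0
```

>>> play_rows([
  {"offset": [1, 0, 0], "twist": 0, "grip": 0},
  {"offset": [2, 0, 0], "twist": 0, "grip": 0},
  {"offset": [2, 0, 0], "twist": 0, "grip": 0},
])

```text
time: 8.73
tool_pos: [0.568, 0.1737, 0.2283]
tool_rot: [0.003, 0.607, 0.794, 0.001]
contact_force: [-0.6, -6.1, 7.9]
gripper_width: 0.001
```

```bash
python3 -c "
from h import *
a=cv2.imread('pics/i.png');im=manip.grab_frame('wrist');b=cv2.resize(im[100:280,190:370],None,fx=3,fy=3,interpolation=cv2.INTER_CUBIC);cv2.imwrite('pics/j.png',b)
f=lambda x,s:x[s].astype(np.float32).mean(2)
for n,s in (('collar',np.s_[180:340,90:450]),('fence',np.s_[400:500,70:470])): print(n,cv2.phaseCorrelate(f(a,s),f(b,s)))
st()"
```

```text
collar ((4.493781293986302, -0.9073820577358163), 0.05733801047007243)
fence ((-49.55696937430511, -0.4990325199295995), 0.051831566429138186)
8.7833 [0.568  0.1737 0.2284] [0.0025 0.6074 0.7944 0.0008] F [ 0.6259 -5.8257  8.2254] 0.0005144101967729284
```

```bash
python3 -c "
from h import *
for n in 'ij':
    g=cv2.imread(f'pics/{n}.png').mean(2)
    for c in (range(145,160),range(385,398)):
        d=np.diff(g[:,list(c)].mean(1)); print(n,c[0],'collar far/top',170+np.argmax(abs(d[170:260])),'collar/jaw',320+np.argmin(d[320:380]),'fence low',460+np.argmax(d[460:520]))
    c=slice(420,440); d=np.diff(g[400:530,c].mean(1)); print('bottom edge',400+np.argmax(d))
"
```

```text
i 145 collar far/top 189 collar/jaw 347 fence low 487
i 385 collar far/top 190 collar/jaw 347 fence low 489
bottom edge 489
j 145 collar far/top 205 collar/jaw 365 fence low 508
j 385 collar far/top 244 collar/jaw 365 fence low 510
bottom edge 510
```

The fence and collar moved together in the image, so the jaw is stationary against the collar and the tip is only sliding on the pad towards the fence. One gentle push on the fence itself will confirm it's seated.

>>> play_rows([
  {"offset": [1, 0, 0], "twist": 0, "grip": 0},
  {"offset": [2, 0, 0], "twist": 0, "grip": 0},
  {"offset": [2, 0, 0], "twist": 0, "grip": 0},
])

```text
time: 9.03
tool_pos: [0.5675, 0.1757, 0.2284]
tool_rot: [0.003, 0.607, 0.794, 0.001]
contact_force: [0.2, -5.0, 7.1]
gripper_width: -0.001
```

>>> play_rows([
  {"offset": [1, 0, 0], "twist": 0, "grip": 0},
  {"offset": [2, 0, 0], "twist": 0, "grip": 0},
  {"offset": [2, 0, 0], "twist": 0, "grip": 0},
])

```text
time: 9.28
tool_pos: [0.5673, 0.1768, 0.2284]
tool_rot: [0.004, 0.607, 0.794, 0.0]
contact_force: [2.8, -9.9, 8.2]
gripper_width: -0.002
```

Firm contact: the push force has risen to 10 N with the pad down. I'll lift straight up, so as not to drag the jaw back, then move clear.

>>> play_rows([
  {"offset": [-0.5, 0, -4], "twist": 0, "grip": 0},
  {"offset": [-1, 0, -12], "twist": 0, "grip": 0},
  {"offset": [-2, 0, -25], "twist": 0, "grip": 0},
  {"offset": [-5, 0, -50], "twist": 0, "grip": 0},
  {"offset": [-8, 0, -85], "twist": 0, "grip": 0},
])

```text
time: 9.7
tool_pos: [0.5662, 0.1704, 0.3081]
tool_rot: [-0.003, 0.607, 0.794, -0.002]
contact_force: [0.4, 0.2, 0.0]
gripper_width: 0.001
```

>>> play_rows([
  {"offset": [-40, 0, -30], "twist": 0, "grip": 0},
  {"offset": [-80, 0, -50], "twist": 0, "grip": 0},
  {"offset": [-100, 0, -60], "twist": 0, "grip": 0},
  {"offset": [-100, 0, -60], "twist": 0, "grip": 0},
  {"offset": [-100, 0, -60], "twist": 0, "grip": 0},
])

```text
time: 10.12
tool_pos: [0.5943, 0.073, 0.3727]
tool_rot: [0.001, 0.608, 0.794, 0.001]
contact_force: [0.3, 0.6, -0.2]
gripper_width: 0.001
```

```bash
python3 -c "
from h import *
st()
im=look('wrist',['jaw_rear','release_pad','collar_face']);cv2.imwrite('pics/k.png',im)
b=look('top',['release_pad','collar_face','mould','flavour','tub','scraper']);cv2.imwrite('pics/l.png',b)
look('scene',['release_pad','jaw_rear','collar_face'])"
```

```text
10.1167 [0.5943 0.073  0.3727] [0.0008 0.6084 0.7936 0.0014] F [ 0.3394  0.6122 -0.1648] 0.0014430778530443102
wrist jaw_rear 0.83 [0.5623 0.2005 0.0273]
wrist release_pad 0.74 [0.566  0.1628 0.056 ]
wrist collar_face 0.3 [ 0.5847  0.098  -0.0054]
top release_pad 0.57 [0.5671 0.1677 0.0615]
top mould 0.7 [ 0.6191 -0.0398  0.0332]
top scraper 0.91 [ 0.7578  0.0243 -0.0019]
scene release_pad 0.69 [0.5717 0.1684 0.0594]
scene jaw_rear 0.63 [0.5599 0.1986 0.03  ]
scene collar_face 0.58 [0.5627 0.1941 0.0293]
```

View pics/k.png

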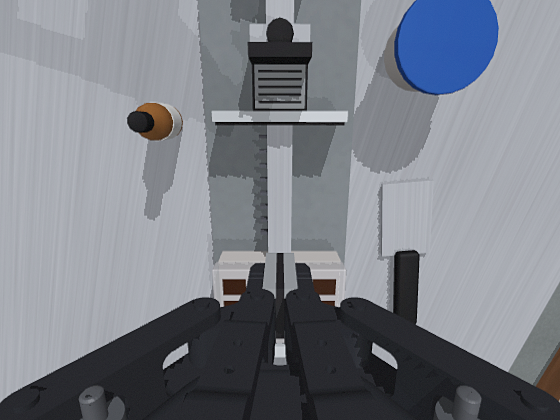

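The jaw now rests against the collar at rows 35–120, the opened space is clear, and mould, bottle, tub and scraper are where they were. The estimated jaw_rear and collar_face coincide within about 5 mm.

```bash
python3 -c "
from h import *
st();manip.job_done()"
```

```text
10.8667 [0.5938 0.074  0.3712] [0.     0.6075 0.7943 0.    ] F [ 0.5594 -0.8325 -0.2861] -0.001951623042658488
the job is handed in; nothing more can be done
```

The clamp is open and the job is handed in at about 10.9 s. I pressed the thumb pad fully down with the shut fingertips, pushed the jaw about 133 mm back along the bar to the stop collar, then lifted straight up and moved clear.

**Pad:** it bottomed at a fingertip height of about 55 mm with roughly 10 N on it. It stayed at that height for the whole slide.

**Jaw at the stop:** the fingertip slid about 5 mm along the pad while the jaw stayed still against the collar. The sideways force then rose to about 10 N as the tip met the fence. After letting go, the networks put `jaw_rear` and `collar_face` within about 5 mm of each other, which is within their error.

**Other objects:** the last pictures show the mould, bottle, tub and scraper where they were; the networks re-measured only the mould and scraper, which agree to about 3 mm. The contact force is now about zero.

**Checks that failed:**
- An image-correlation check of the jaw position gave no usable result, so I compared edge positions instead.
- In the last views, the wrist camera's collar estimate was wrong and scored low (0.3).
- The top camera did not report the collar, bottle or tub.
- The last pad height estimates, 56 to 62 mm, don't settle whether the pad came fully back up.

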